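# Draw a sprung sample clamp open to its mark and hold it

## Robot

A 6-joint arm with a two-finger parallel gripper is mounted at the origin on the work surface. World frame = base frame: x ahead of the robot, y to its left, z up, the work surface at z = 0. Lengths are in m, angles in rad, forces in N, time in s.
With the tool pointing down it reaches from about 0.35 to 0.975 m from the base axis. Payload 4.9 kg.
Tool frame: the origin (TCP) lies on the centre line of the jaws, within the pads' length; the fingertips stand 11 mm ahead of it and the grasp point (between the pads) lies 8 mm behind it; z points along the fingers, y is the line along which they close (so a half turn about z gives the same grasp; the last joint's range is limited). The gripper opens to 85 mm and grips with 20 to 120 N. Pads are 22 mm wide; open, the fingers measure 114 mm over their backs; the gripper's body (76 mm by 85 mm) begins 54 mm behind the grasp point. The pads swing forward as they close: fully open they stand 13 mm farther back than shut.
Start: joints at [1.099, 0.053, 1.613, -0, 1.476, -0.119], TCP at [0.216, 0.586, 0.242] pointing down, gripper open.
Joint ranges: [-3.01, 3.01], [-1.01, 2.22], [0.06, 2.58], [-1.02, 4.17], [0.09, 2.62], [-3.14, 3.14]. Speed limits (rad/s): [2.57, 2.57, 3.14, 3.14, 3.14, 3.14].

## Interface

Orientations are given as a unit quaternion [x, y, z, w].
In Python, from plant import robot gives the robot as it stands. The module is installed in compiled form; this text tells all that it offers.
- The arm moves only by the tool move_arm, never from a script. Its argument "motion" is a list of rows, each an object with "twist": the turn, a rotation vector about the tool's x, y, z in units of 8 degrees (1.0 is 8 degrees), a list of three; "dp": the shift along the tool's x, y, z in m, a list of three; "gripper": the opening in per cent of the stroke, from 0 (shut) to 100 (fully open). In form: [{"twist": [wx, wy, wz], "dp": [tx, ty, tz], "gripper": gripper}, ...]. A call has 1 to 5 rows; each row is the pose to reach, as a shift and turn from the pose commanded when the call began, along the tool's axes at that moment; what a row does not reach only later rows make up. A row lasts 1/8 s, in which the tool goes at most 62.5 mm and 10.7 degrees, less where a joint would pass 70% of its speed; a pose out of reach is approached as far as the arm can. A call with a gripper value outside its range is refused whole. The fingers move at their own pace and stop on an object; "squeeze" is the grip in N (left out, the last holds). Time passes only in rows, so rows that repeat a pose let the fingers close. It gives the time, the measured TCP pose, the force, the opening and the grip force at its end, in the units of the state.
- robot.observe(): the state, without advancing time (a new reading comes with each control period).
- robot.read_camera(name): name is "scene" or "top"; returns a dict with "image" (400x640x3 uint8, red, green, blue), "range_z" (400x640 float32, m along the optical axis (not along the pixel's ray), 0 where there is no reading), "camera_matrix" (3x3 intrinsics, pixels), "rvec" (rotation vector, rad) and "tvec" (3), from world to camera coordinates, as OpenCV has them. Camera axes: x right, y down, z forward; pixel columns grow to the right and rows downward; lengths in m; the calibration is good to about 2 mm. A picture is of the moment at which its call begins.
- robot.close_job(): hands the job in; it is judged then, once.
The state is a dict: "time": time; "joints": joint angles; "dq": joint speeds; "effort": joint torques, N m; "eef_pos": TCP position; "eef_rot": TCP orientation; "ft_force": force on the tool from outside, world axes, zero at the start; "ft_torque": the same for the moment, N m; "finger_gap": opening from 0.0 (shut) to 1.0 (fully open); "finger_force": force on a finger pad.
Only numpy, scipy, OpenCV 4.12 (cv2) and the standard library are available. Lean on these libraries where they do the work, as an engineer would, in place of code of your own. Each camera call takes 0.05 s, during which the arm holds its last target. There are 200 camera calls.

## Task

On the sample-board clamping jig, slide the transport lock tab on top of the spring housing across to its far end stop so that the clamp rod is free. Then pull the rod out of its tube by its upright grip, against the inner spring, until the rod's pointer is level with the blade of the marker on the scale rail, and finish while still gripping it and holding it there, so that a colleague can lift the board out. Leave the lock open, and leave the board and the other things on the bench where they are.

Things in the scene. Friction and masses are not known exactly. Their poses are not given: they have to be found in the camera images.
- jig: fixed clamping jig, base plate 220 x 450 x 12 mm (jig x, y -270..180). Origin on the bench, z up, +y = pull direction (robot's left, turned up to 0.45 rad), +x away from the robot. Grey spring housing x +-40, y -125..-10, top z 75 mm; a 28 mm tube leads from it to y = 6 (top z 62), the rod comes out of it. Scale rail x 74..86, y 25..175, top z 48 mm
- lock (a joint): slide of the lock tab in m: 0 = locked, at the stop nearest the robot; grows along jig +x to 0.030 at its far end stop (free). Inside the housing a bolt blocks the rod until about 0.026. It stays where it is left; sliding takes about 2 N. It starts between 0 and 0.006
- lock_tab (a point): centre of the top of the lock tab, a black upright block 24 mm (jig x) by 14 mm (jig y), 40 mm tall above the housing, top at z = 115 mm. At jig y = -65 mm, jig x = -12 mm plus the lock value; moves with the tab
- rod (a joint): how far the rod is pulled out along jig +y, in m: 0 = fully in (start), hard limit 0.110. The spring pulls it back with 6 N at 0 plus 110 N per m (about 12 to 16 N at the mark); let go, it snaps back
- rod_grip (a point): centre of the top of the rod's grip: a black upright cylinder 18 mm in diameter, its top at z = 120 mm, free all round above z = 62 mm. At jig x = 0, y = 50 mm plus the rod value. Rod diameter 12 mm, axis at z = 48 mm
- pointer (a point): tip of the flat steel pointer (3 mm thick along jig y, at z = 48 mm) that sticks out from the foot of the grip along jig +x, tip at jig x = 72 mm. It is part of the rod and always at the same jig y as the grip's axis
- marker: fixed marker on the scale rail: dark steel saddle 20 x 14 x 8 mm with an upright blade 2.5 mm thick, 24 mm high in all (top z = 72 mm). Origin: centre of the saddle's underside, in the blade's plane (jig x = 80, z = 48 mm). Axes as the jig's. At jig y = 105 to 140 mm (rod value 0.055 to 0.090); the pointer must come to the same jig y
- board: the stained wooden sample board, 240 x 100 x 14 mm (jig x, y, z), loose on the base plate between fence and clamp foot at jig y -250 to -150 mm; origin at the centre of its underside. To be left alone
- cup: bystander: white plastic cup, rim diameter 90 mm, 85 mm tall, origin under its centre; on the bench beyond the spring housing
- bottle: bystander: clear bottle with a red cap, 60 mm in diameter, 160 mm tall, origin under its centre; on the bench on the robot's side of the housing
- jar: bystander: amber jar, 64 mm in diameter, 70 mm tall, origin under its centre; on the bench past the end of the jig towards which the rod is pulled (jig y about 265 mm)
- knife: bystander: spatula with a black handle, 190 mm long, under 35 mm tall, lying on the base plate on the robot's side of the rod, along jig y; origin under its middle
- dish: bystander: small white cup, rim diameter 48 mm, 32 mm tall, standing on the base plate on the robot's side of the housing; origin under its centre
- tape: bystander: paper tape roll lying flat, 80 mm in diameter, 24 mm high, beyond the scale rail; origin under its centre
- brush: bystander: brush 170 mm long lying on the bench between jig and robot; origin under its middle

How it is judged:
On the way, in this order (a step that is already met when the one before it is completed fails the run):
1. the lock tab is at its far end stop (value of joint lock above 0.027 m), for 0.2 s.
2. the pointer is held level with the marker (y of pointer in the frame of marker between -0.005 and 0.005 m and contact force between the fingers and rod above 4 N), for 0.3 s.
At the end, for the whole second after the job is handed in: Lock tab within 3 mm of its far stop; pointer within 5 mm of the marker blade along the pull direction, at rest, the fingers carrying the rod (over 4 N of contact); board within 20 mm, other loose things within 40 mm of where they were (all of step 2 and value of joint lock above 0.027 m and velocity of joint rod between -0.01 and 0.01 m/s and distance of board from where it was at the start of the episode below 0.02 m and distance of each of cup, bottle, jar, knife, dish, tape, brush from where it was at the start of the episode below 0.04 m); the arm keeps its last pose, push and grip.
It fails at once if a bystander was knocked away or tipped (distance of any of cup, bottle, jar, knife, dish, tape, brush from where it was at the start of the episode above 0.04 m or distance of board from where it was at the start of the episode above 0.02 m or angle between any of cup, bottle, jar, dish's own z axis and vertical above 0.6 rad).
It also fails if it takes over 42 s, if anything falls off the work surface, if the arm or the gripper's body presses on something with over 40 N, if the wrist force passes 120 N, or if a joint passes its speed limit or range.

## Working session

There is one attempt and no reset: what is moved stays moved. The work goes in short steps, Python scripts to look and compute and a tool call to move; the robot and the scene stay as the last step left them, time stands still between calls to the robot, and variables do not carry over. Pictures are saved under pics/ and viewed, at most 10 in all, crops included, and the job is handed in when it is done.

Besides the shell and the picture viewer there is one more tool, called after ">>>" as name(argument=value, ...) on one line, values as JSON. move_arm: Moves the arm, as the interface text tells. Its arguments: {"type":"object","properties":{"motion":{"type":"array"},"squeeze":{"type":"number"}},"required":["motion"]}

```bash
mkdir -p pics
cat > h.py <<'E'
import numpy as np, cv2
from plant import robot
def cam(n,f):
    c=robot.read_camera(n); cv2.imwrite('pics/'+f,c['image'][:,:,::-1]); np.savez('pics/'+n+'.npz',**c); return c
def ray(c,u,v,z):
    R=cv2.Rodrigues(np.array(c['rvec'],float))[0];t=np.array(c['tvec']).ravel();o=-R.T@t
    d=R.T@np.linalg.inv(c['camera_matrix'])@np.array([u,v,1.]); return o+d*(z-o[2])/d[2]
def pix(c,p):
    return cv2.projectPoints(np.array([p],float),np.array(c['rvec'],float),np.array(c['tvec'],float),np.array(c['camera_matrix'],float),None)[0].ravel()
E
python3 - <<'E'
from h import *
cam('top','top1.png');cam('scene','scene1.png')
s=robot.observe();print(s['time'],s['eef_pos'],s['eef_rot'],s['finger_gap'])
E
```

```text
0.1 [0.21569322 0.58602514 0.24115803] [ 1.75456354e-01  9.84486748e-01 -9.15042627e-04 -2.72497016e-04] 0.998997860722142
```

View pics/top1.png

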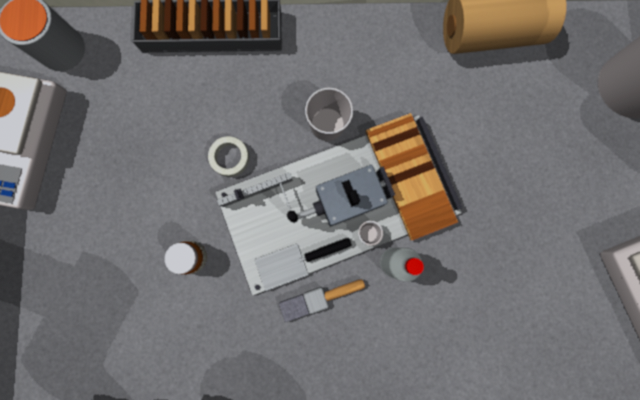

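View pics/scene1.png

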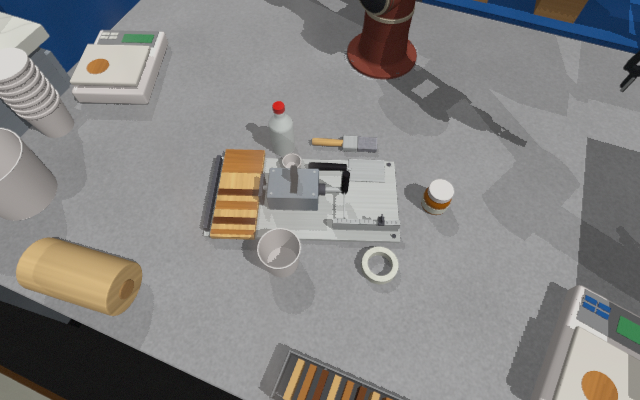

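The top view shows the lock tab near (350,192), the grip near (292,216) and the marker near (239,194). I'll enlarge that area.

Run:
```python
import cv2
a=cv2.imread('pics/top1.png')[150:270,210:400]; cv2.imwrite('pics/c1.png',cv2.resize(a,None,fx=4,fy=4,interpolation=cv2.INTER_CUBIC))
```

```text
(no output)
```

View pics/c1.png

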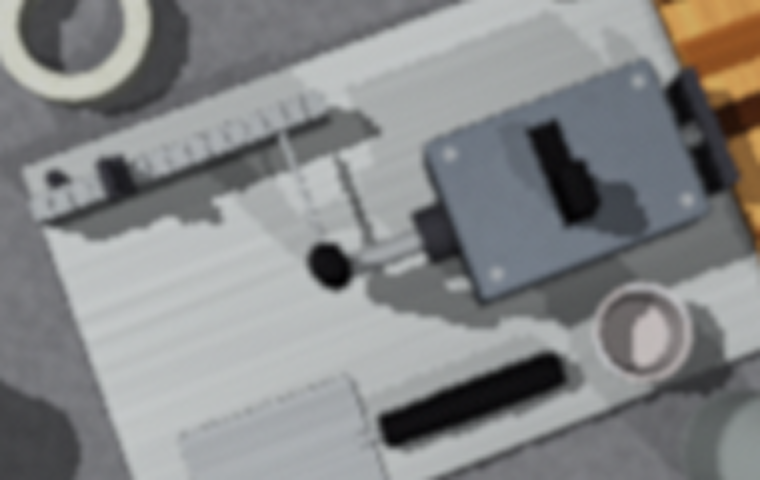

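The crop shows: housing corners (427,148), (645,60), (703,212), (485,300); grip top (328,265); tab (575,193); marker (117,176). Next I'll fit the jig pose from the corners and check it against the other points.

```bash
cat >> h.py <<'E'
def fit(P,L):
    P=np.array(P);L=np.array(L);A=[];b=[]
    for p,l in zip(P,L): A+= [[l[0],-l[1],1,0],[l[1],l[0],0,1]]; b+=[p[0],p[1]]
    s=np.linalg.lstsq(np.array(A),np.array(b),rcond=None)[0]; th=np.arctan2(s[1],s[0]); return th,s[2:],np.hypot(s[0],s[1])
def tojig(p,th,o):
    R=np.array([[np.cos(th),-np.sin(th)],[np.sin(th),np.cos(th)]]);return R.T@(np.array(p[:2])-o)
E
python3 - <<'E'
from h import *
c=np.load('pics/top.npz')
q=lambda x,y,z: ray(c,210+(x+.5)/4-.5,150+(y+.5)/4-.5,z)
P=[q(427,148,.075),q(645,60,.075),q(703,212,.075),q(485,300,.075),q(328,265,.12)]
L=[(.04,-.01),(.04,-.125),(-.04,-.125),(-.04,-.01),(0,.05)]
th,o,s=fit([p[:2] for p in P],L);print(th,o,s)
print([tojig(p,th,o).round(4) for p in P])
for n,x,y,z in [('tab',575,193,.115),('tabend',578,225,.115),('marker',117,176,.06),('marker72',115,170,.072),('railtip',35,212,.048)]: 
  p=q(x,y,z);print(n,p.round(4),tojig(p,th,o).round(4))
# depth heights
for n,x,y in [('tab',575,193),('grip',328,265),('house',460,200)]:
  u,v=round(210+x/4),round(150+y/4);d=c['range_z'][v,u];R=cv2.Rodrigues(c['rvec'])[0];print(n,(R.T@(np.linalg.inv(c['camera_matrix'])@[u,v,1]*d-c['tvec'].ravel())).round(4))
R=lambda l:o+np.array([[np.cos(th),-np.sin(th)],[np.sin(th),np.cos(th)]])@l
print('grip',R([0,.05]),'tab0',R([-.012,-.065]))
E
```

```text
0.3589174280133173 [0.54111423 0.0185879 ] 0.9669248822203174
[array([ 0.0375, -0.0114]), array([ 0.0387, -0.1221]), array([-0.0376, -0.1195]), array([-0.0381, -0.0101]), array([-0.0005,  0.0503])]
tab [ 0.553  -0.0428  0.115 ] [-0.0104 -0.0617]
tabend [ 0.5389 -0.0437  0.115 ] [-0.024  -0.0575]
marker [0.5717 0.1681 0.06  ] [0.0812 0.1293]
marker72 [0.5729 0.1668 0.072 ] [0.0818 0.1276]
railtip [0.5566 0.2096 0.048 ] [0.0816 0.1734]
tab [ 0.5525 -0.0437  0.1167]
grip [0.5227 0.0649 0.1204]
house [0.5547 0.0057 0.0763]
grip [0.52355119 0.06540178] tab0 [ 0.55271085 -0.04648528]
```

```bash
cat >> h.py <<'E'
from scipy.spatial.transform import Rotation as Ro
TH=.359; O=np.array([.5411,.0186])
def j2w(x,y,z,th=None,o=None):
    th=TH if th is None else th;o=O if o is None else o
    return np.array([o[0]+x*np.cos(th)-y*np.sin(th),o[1]+x*np.sin(th)+y*np.cos(th),z])
def go(p):
    s=robot.observe();R=Ro.from_quat(s['eef_rot']);T=np.column_stack([[-np.cos(TH),-np.sin(TH),0],[-np.sin(TH),np.cos(TH),0],[0,0,-1]])
    print('t',s['time'],'dp',(R.inv().apply(p-np.array(s['eef_pos']))).round(4),'tw',(np.degrees((R.inv()*Ro.from_matrix(T)).as_rotvec())/8).round(3),'f',np.round(s['ft_force'],2),s['finger_gap'],s['finger_force'])
E
python3 - <<'E'
from h import *
go(j2w(-.0105,-.064,.2))
E
```

```text
t 0.1 dp [-0.5353 -0.4753  0.0419] tw [-0.012 -0.006 -5.097] f [ 0.24 -0.42  0.85] 0.998997860722142 0.0
```

>>> move_arm(motion=[{"twist": [0,0,-1.3],"dp": [-0.045,-0.04,0],"gripper": 50},{"twist": [0,0,-2.6],"dp": [-0.09,-0.08,0],"gripper": 50},{"twist": [0,0,-3.9],"dp": [-0.135,-0.12,0],"gripper": 50},{"twist": [0,0,-5.1],"dp": [-0.18,-0.16,0],"gripper": 50},{"twist": [0,0,-5.1],"dp": [-0.225,-0.2,0],"gripper": 50}], squeeze=40)

```text
time: 0.72
eef_pos: [0.3572, 0.3214, 0.2419]
eef_rot: [-0.18, 0.984, -0.0, -0.0]
ft_force: [1.2, -0.6, 0.5]
finger_gap: 0.501
finger_force: 0.0
```

Run:
```python
from h import *
go(j2w(-.0105,-.064,.2))
```

```text
t 0.725 dp [-0.0544 -0.4122  0.0419] tw [-0.001 -0.001  0.017] f [ 1.16 -0.57  0.49] 0.5006163133174221 0.0
```

>>> move_arm(motion=[{"twist": [0,0,0],"dp": [-0.01,-0.055,0],"gripper": 50},{"twist": [0,0,0],"dp": [-0.02,-0.11,0.01],"gripper": 50},{"twist": [0,0,0],"dp": [-0.03,-0.17,0.01],"gripper": 50},{"twist": [0,0,0],"dp": [-0.035,-0.23,0.02],"gripper": 50},{"twist": [0,0,0],"dp": [-0.04,-0.285,0.02],"gripper": 50}])

```text
time: 1.35
eef_pos: [0.4944, 0.0683, 0.2209]
eef_rot: [-0.178, 0.984, 0.0, -0.001]
ft_force: [0.6, 0.2, 0.4]
finger_gap: 0.499
finger_force: 0.0
```

Run:
```python
from h import *
go(j2w(-.0105,-.064,.16))
```

```text
t 1.35 dp [-0.0159 -0.127   0.0608] tw [ 0.006 -0.013 -0.003] f [0.59 0.22 0.4 ] 0.49906864664206774 0.0
```

>>> move_arm(motion=[{"twist": [0,0,0],"dp": [-0.008,-0.05,0.02],"gripper": 50},{"twist": [0,0,0],"dp": [-0.016,-0.1,0.04],"gripper": 50},{"twist": [0,0,0],"dp": [-0.016,-0.127,0.06],"gripper": 50},{"twist": [0,0,0],"dp": [-0.016,-0.127,0.06],"gripper": 50}])

```text
time: 1.85
eef_pos: [0.5529, -0.0441, 0.1596]
eef_rot: [-0.177, 0.984, 0.001, -0.002]
ft_force: [0.3, 0.1, -0.2]
finger_gap: 0.501
finger_force: 0.0
```

Run:
```python
from h import *
c=cam('scene','s2.png');t=cam('top','t2.png')
print(pix(c,j2w(-.0105,-.065,.115)),pix(t,j2w(-.0105,-.065,.115)),pix(c,robot.observe()['eef_pos']))
a=c['image'][90:240,200:420,::-1];b=t['image'][130:280,210:430,::-1]
cv2.imwrite('pics/c2.png',np.hstack([cv2.resize(x,(398,271),interpolation=cv2.INTER_CUBIC) for x in (a,b)]))
cv2.imwrite('pics/c2.png',cv2.resize(a,None,fx=3.6,fy=3.6,interpolation=cv2.INTER_CUBIC))
go(j2w(-.0105,-.064,.095))
```

```text
[292.55297193 167.77405806] [355.14251087 197.21165878] [292.79290521 155.75096557]
t 1.95 dp [ 0.0009 -0.0024  0.0671] tw [ 0.007 -0.005  0.   ] f [-0.52 -0.38 -0.11] 0.49781228631041713 0.0
```

View pics/c2.png

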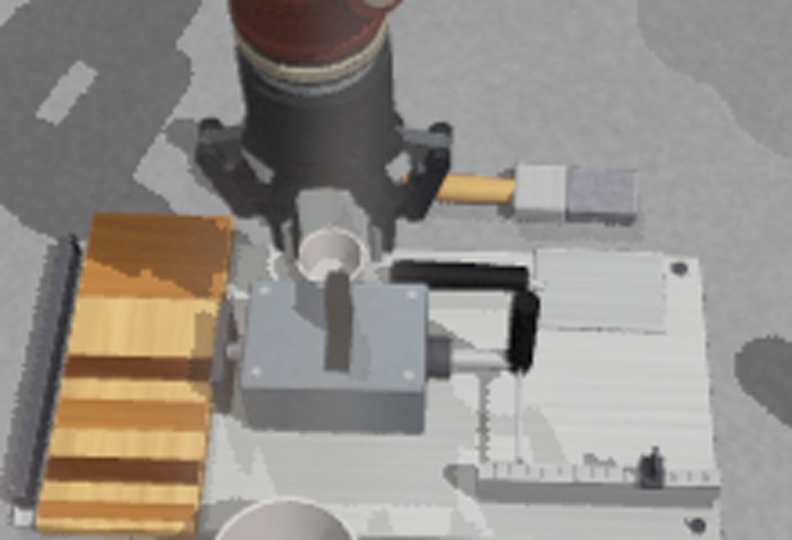

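The gripper is centred over the tab (tab top at crop (338,275), fingers at 290 and 385). I'll descend and close.

>>> move_arm(motion=[{"twist": [0,0,0],"dp": [0,-0.002,0.033],"gripper": 50},{"twist": [0,0,0],"dp": [0,-0.002,0.066],"gripper": 50},{"twist": [0,0,0],"dp": [0,-0.002,0.066],"gripper": 5},{"twist": [0,0,0],"dp": [0,-0.002,0.066],"gripper": 5},{"twist": [0,0,0],"dp": [0,-0.002,0.066],"gripper": 5}], squeeze=30)

```text
time: 2.58
eef_pos: [0.5552, -0.0446, 0.0973]
eef_rot: [-0.179, 0.984, -0.0, 0.001]
ft_force: [-0.2, -0.3, -4.5]
finger_gap: 0.157
finger_force: 34.9
```

>>> move_arm(motion=[{"twist": [0,0,0],"dp": [-0.007,0,0],"gripper": 5},{"twist": [0,0,0],"dp": [-0.014,0,0],"gripper": 5},{"twist": [0,0,0],"dp": [-0.02,0,0],"gripper": 5},{"twist": [0,0,0],"dp": [-0.025,0,0],"gripper": 5},{"twist": [0,0,0],"dp": [-0.025,0,0],"gripper": 5}])

```text
time: 3.2
eef_pos: [0.5798, -0.0356, 0.0973]
eef_rot: [-0.179, 0.984, -0.0, 0.002]
ft_force: [0.8, 1.2, 2.6]
finger_gap: 0.158
finger_force: 35.9
```

Run:
```python
from h import *
s=robot.observe();print(tojig(s['eef_pos'],TH,O)); go(j2w(.018,-.065,.095))
```

```text
[ 0.01719059 -0.06437011]
t 3.2 dp [-0.0008 -0.0006  0.0023] tw [-0.004  0.022  0.003] f [0.75 1.21 2.58] 0.15797887179999764 35.89741230010986
```

>>> move_arm(motion=[{"twist": [0,0,0],"dp": [-0.003,0,0],"gripper": 5},{"twist": [0,0,0],"dp": [-0.006,0,0],"gripper": 5},{"twist": [0,0,0],"dp": [-0.006,0,0],"gripper": 5}])

```text
time: 3.58
eef_pos: [0.581, -0.0352, 0.0972]
eef_rot: [-0.179, 0.984, -0.001, -0.005]
ft_force: [-16.8, -4.1, 14.7]
finger_gap: 0.16
finger_force: 37.7
```

Force climbs to about 17 N and the tab stops, so it is on its end stop. I'll release and rise.

>>> move_arm(motion=[{"twist": [0,0,0],"dp": [0.004,0,0],"gripper": 5},{"twist": [0,0,0],"dp": [0.004,0,0],"gripper": 50},{"twist": [0,0,0],"dp": [0.004,0,0],"gripper": 50},{"twist": [0,0,0],"dp": [0.004,0,-0.04],"gripper": 50},{"twist": [0,0,0],"dp": [0.004,0,-0.08],"gripper": 50}])

```text
time: 4.2
eef_pos: [0.5797, -0.0351, 0.1761]
eef_rot: [-0.179, 0.984, 0.0, -0.001]
ft_force: [-0.3, 0.1, 0.5]
finger_gap: 0.497
finger_force: 0.0
```

Run:
```python
from h import *
go(j2w(0,.05,.17))
```

```text
t 4.2 dp [0.0172 0.1139 0.0062] tw [ 0.006 -0.013  0.005] f [-0.25  0.14  0.47] 0.49702285731834267 0.0
```

>>> move_arm(motion=[{"twist": [0,0,0],"dp": [0.008,0.055,0],"gripper": 50},{"twist": [0,0,0],"dp": [0.017,0.11,0],"gripper": 50},{"twist": [0,0,0],"dp": [0.017,0.114,0.006],"gripper": 50},{"twist": [0,0,0],"dp": [0.017,0.114,0.006],"gripper": 50}])

```text
time: 4.7
eef_pos: [0.5239, 0.0656, 0.1695]
eef_rot: [-0.179, 0.984, -0.0, -0.001]
ft_force: [-0.3, 0.4, -0.1]
finger_gap: 0.5
finger_force: 0.0
```

Run:
```python
from h import *
c=cam('scene','s3.png')
a=c['image'][110:240,230:420,::-1]
cv2.imwrite('pics/c3.png',cv2.resize(a,None,fx=4,fy=4,interpolation=cv2.INTER_CUBIC))
go(j2w(0,.05,.083))
```

```text
t 4.75 dp [0.0005 0.0007 0.0868] tw [-0.002 -0.005  0.002] f [-1.49  0.87  0.41] 0.5026290060315947 0.0
```

View pics/c3.png

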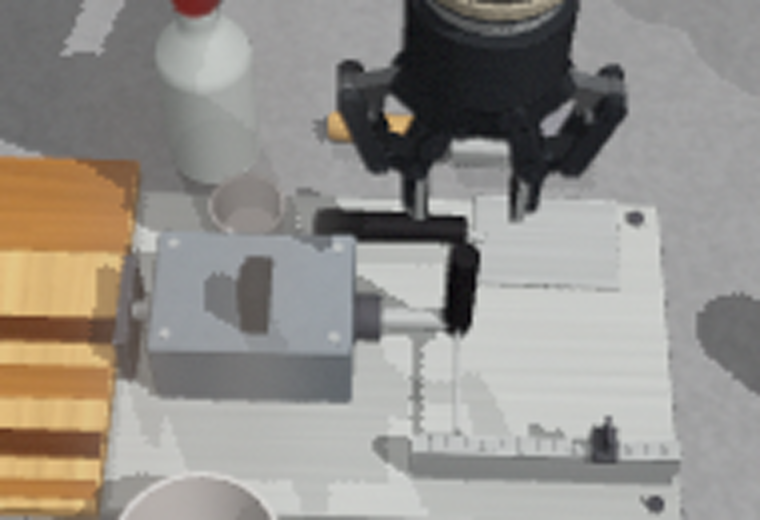

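The tab is now at the far end of its slot. Pointer tip is at crop (458,432) and marker blade at (604,422), with the saddle around (604,447). The gripper is over the grip, so I'll descend and close.

>>> move_arm(motion=[{"twist": [0,0,0],"dp": [0,0,0.043],"gripper": 50},{"twist": [0,0,0],"dp": [0,0,0.086],"gripper": 50},{"twist": [0,0,0],"dp": [0,0,0.086],"gripper": 5},{"twist": [0,0,0],"dp": [0,0,0.086],"gripper": 5},{"twist": [0,0,0],"dp": [0,0,0.086],"gripper": 5}], squeeze=60)

```text
time: 5.38
eef_pos: [0.5227, 0.0657, 0.083]
eef_rot: [-0.179, 0.984, 0.001, -0.002]
ft_force: [-1.2, 3.9, -13.7]
finger_gap: 0.194
finger_force: 58.8
```

Run:
```python
from h import *
c=np.load('pics/scene.npz')
q=lambda x,y,z: tojig(ray(c,230+(x+.5)/4-.5,110+(y+.5)/4-.5,z),TH,O).round(4)
print('ptr',q(458,432,.048),'blade',q(604,422,.072),'sad',q(604,447,.056),'sad-ends',q(590,460,.048),q(618,460,.048),'rail',q(413,450,.048),q(680,458,.048))
s=robot.observe();print(tojig(s['eef_pos'],TH,O))
go(j2w(0,.09,.083))
```

```text
ptr [0.0755 0.0512] blade [0.0793 0.129 ] sad [0.0867 0.1309] sad-ends [0.091 0.124] [0.0906 0.1395] rail [0.0872 0.0262] [0.0886 0.1739]
[-0.00067535  0.05056033]
t 5.375 dp [-0.0007  0.0394  0.0001] tw [ 0.017 -0.022 -0.   ] f [ -1.23   3.95 -13.69] 0.19432581357182324 58.762346506118774
```

Gripped. The marker is about 78 mm from the pointer. I'll pull 70 mm, then look.

>>> move_arm(motion=[{"twist": [0,0,0],"dp": [0,0.012,0],"gripper": 5},{"twist": [0,0,0],"dp": [0,0.026,0],"gripper": 5},{"twist": [0,0,0],"dp": [0,0.042,0],"gripper": 5},{"twist": [0,0,0],"dp": [0,0.058,0],"gripper": 5},{"twist": [0,0,0],"dp": [0,0.07,0],"gripper": 5}])

```text
time: 6.0
eef_pos: [0.4998, 0.1281, 0.083]
eef_rot: [-0.179, 0.984, -0.004, 0.0]
ft_force: [8.1, -13.2, -21.7]
finger_gap: 0.193
finger_force: 59.4
```

>>> move_arm(motion=[{"twist": [0,0,0],"dp": [0,0,0],"gripper": 5},{"twist": [0,0,0],"dp": [0,0,0],"gripper": 5}])

```text
time: 6.25
eef_pos: [0.4999, 0.128, 0.083]
eef_rot: [-0.179, 0.984, -0.004, 0.0]
ft_force: [7.7, -11.5, -20.7]
finger_gap: 0.192
finger_force: 59.4
```

Run:
```python
from h import *
c=cam('scene','s4.png');t=cam('top','t4.png')
a=c['image'][170:240,320:420,::-1];b=t['image'][165:235,215:315,::-1]
cv2.imwrite('pics/c4.png',np.vstack([cv2.resize(x,(600,300),interpolation=cv2.INTER_CUBIC) for x in (a[10:60],b[5:55])]))
s=robot.observe();print(tojig(s['eef_pos'],TH,O),s['eef_pos']);go(j2w(0,.128,.083))
```

```text
[-0.00015203  0.11674257] [0.49994154 0.12784666 0.08301943]
t 6.35 dp [-0.0002  0.0113 -0.0001] tw [-0.05  -0.007  0.001] f [  7.4  -10.97 -19.8 ] 0.19513934491127474 59.37248468399048
```

View pics/c4.png

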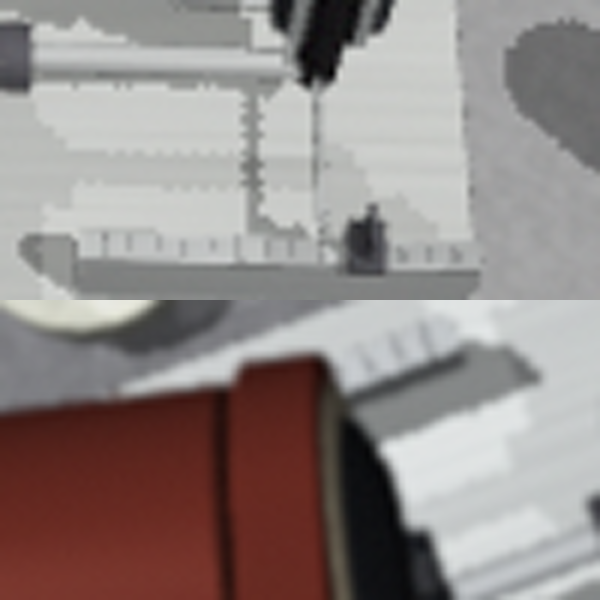

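The pointer tip is at scene crop (320,243). The blade top is at (371,212), with the saddle spanning 347..385.

Run:
```python
from h import *
c=np.load('pics/scene.npz')
q=lambda x,y,z: tojig(ray(c,320+(x+.5)/6-.5,180+(y+.5)/6-.5,z),TH,O).round(4)
print('ptr',q(320,243,.048),q(318,120,.048),'blade',q(371,212,.072),q(371,225,.064),'sad front bottom ends',q(347,270,.048),q(385,270,.048),'rail',q(78,255,.048),q(480,270,.048))
for y in (.12,.125,.128,.131): print(y,[((pix(c,j2w(.08,y,z))-[320,180])*6).round(0) for z in (.048,.056,.072)])
a=c['image'][205:230,365:395,::-1]; cv2.imwrite('pics/c5.png',cv2.resize(a,None,fx=20,fy=20,interpolation=cv2.INTER_NEAREST))
```

```text
ptr [0.0801 0.1152] [0.0281 0.1168] blade [0.0787 0.1308] [0.0801 0.1318] sad front bottom ends [0.0908 0.1247] [0.0905 0.1387] rail [0.0871 0.0255] [0.0897 0.1737]
0.12 [array([330., 241.]), array([333., 231.]), array([339., 212.])]
0.125 [array([344., 241.]), array([347., 232.]), array([353., 212.])]
0.128 [array([352., 241.]), array([355., 232.]), array([361., 212.])]
0.131 [array([360., 241.]), array([363., 232.]), array([369., 213.])]
```

View pics/c5.png

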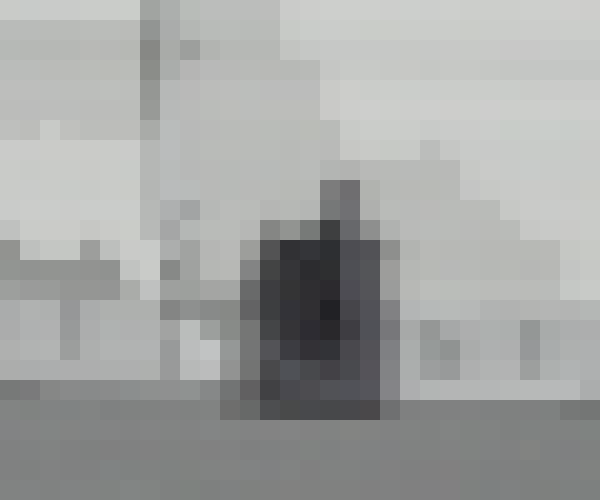

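The marker measures about 13 to 15 mm ahead of the pointer, so I'll pull another 13 mm and check.

>>> move_arm(motion=[{"twist": [0,0,0],"dp": [0,0.005,0],"gripper": 5},{"twist": [0,0,0],"dp": [0,0.01,0],"gripper": 5},{"twist": [0,0,0],"dp": [0,0.013,0],"gripper": 5},{"twist": [0,0,0],"dp": [0,0.013,0],"gripper": 5}])

```text
time: 6.85
eef_pos: [0.4956, 0.1397, 0.083]
eef_rot: [-0.179, 0.984, -0.004, 0.0]
ft_force: [8.7, -11.7, -21.8]
finger_gap: 0.192
finger_force: 59.4
```

Run:
```python
from h import *
c=cam('scene','s5.png')
s=robot.observe();y=tojig(s['eef_pos'],TH,O)[1];print(y,s['ft_force'],s['finger_force'])
for yy in (y-.002,y,y+.002): print([pix(c,j2w(x,yy,.048)).round(1) for x in (.02,.04,.06,.072)], pix(c,j2w(.08,yy,.072)).round(1))
a=c['image'][190:230,360:400,::-1]; cv2.imwrite('pics/c6.png',cv2.resize(a,None,fx=15,fy=15,interpolation=cv2.INTER_NEAREST))
```

```text
0.12933302109988895 [  7.39323197 -12.40196195 -20.98645973] 59.42548155784607
[array([377. , 196.6]), array([377.5, 204.3]), array([377.9, 212.1]), array([378.2, 216.9])] [379.9 215.4]
[array([377.9, 196.6]), array([378.3, 204.3]), array([378.8, 212.2]), array([379.1, 217. ])] [380.8 215.4]
[array([378.8, 196.6]), array([379.2, 204.3]), array([379.7, 212.2]), array([380., 217.])] [381.7 215.4]
```

View pics/c6.png

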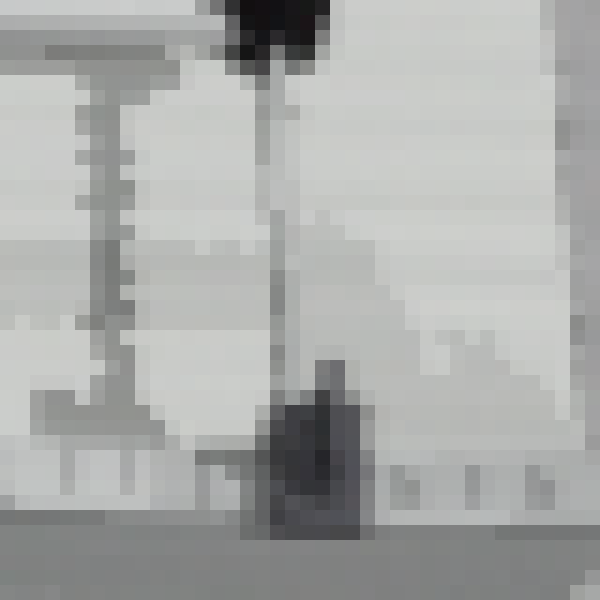

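The pointer is at u≈378.5 and the blade at u≈381.4. Allowing for the height difference, about 2 mm remains.

>>> move_arm(motion=[{"twist": [0,0,0],"dp": [0,0.002,0],"gripper": 5},{"twist": [0,0,0],"dp": [0,0.002,0],"gripper": 5},{"twist": [0,0,0],"dp": [0,0.002,0],"gripper": 5},{"twist": [0,0,0],"dp": [0,0.002,0],"gripper": 5},{"twist": [0,0,0],"dp": [0,0.002,0],"gripper": 5}])

```text
time: 7.52
eef_pos: [0.495, 0.1414, 0.083]
eef_rot: [-0.178, 0.984, -0.004, 0.0]
ft_force: [8.0, -12.3, -21.2]
finger_gap: 0.194
finger_force: 59.5
```

Run:
```python
from h import *
c=cam('scene','s6.png')
s=robot.observe();y=tojig(s['eef_pos'],TH,O)[1];print(y,s['ft_force'],s['finger_force'],np.abs(s['dq']).max())
a=c['image'][110:240,230:420,::-1];cv2.imwrite('pics/c7.png',cv2.resize(a,None,fx=4,fy=4,interpolation=cv2.INTER_CUBIC))
```

```text
0.13119472469990914 [  8.2698153  -12.13724881 -20.90359721] 59.471184611320496 0.002020817891497176
```

View pics/c7.png

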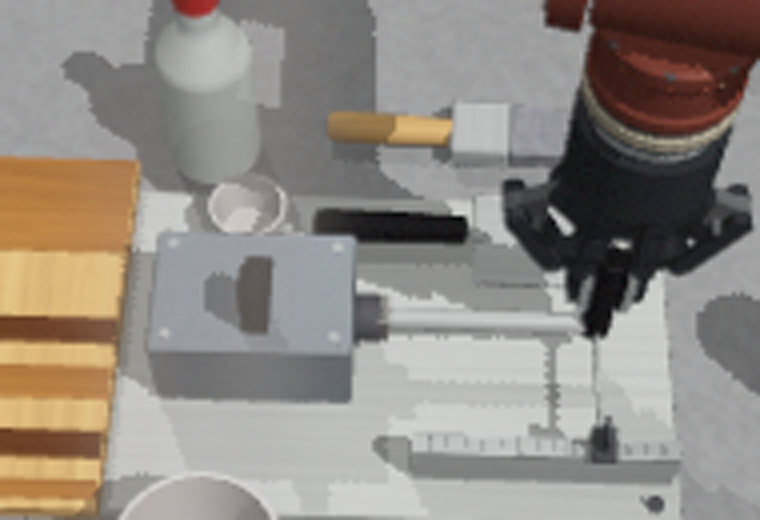

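The pointer line at crop x≈598 meets the marker at about (603,440). The tab is still at its far end and everything else is undisturbed, so I'll hand in.

```bash
python3 -c "
from plant import robot
print(robot.close_job())"
```

```text
the job is handed in; nothing more can be done
None
```

The job is handed in: the lock tab is at its far stop, and the rod is gripped (about 59 N) and held with its pointer level with the marker blade to about 1–2 mm by camera; the board and other items in my last picture had not moved, and the hand-in call gave no verdict.

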